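# Snap the cap onto the dispenser bottle in its caddy

## Robot

A 7-joint arm with a two-finger parallel gripper is mounted at the origin on a cart in front of the work surface, level with it; the furniture and walls round the work are solid. World frame = base frame: x ahead of the robot, y to its left, z up, the work surface at z = 0. Lengths are in m, angles in rad, forces in N, time in s.
With the tool pointing down it reaches from about 0.4 to 0.85 m from the base axis. Payload 10.4 kg.
Tool frame: the origin (TCP) lies at the very end of the fingers, on their centre line; the grasp point (between the pads) lies 19 mm behind it (r.pinch_z is the distance from the TCP to the grasp point, in m); z points along the fingers, y is the line along which they close (so a half turn about z gives the same grasp; the last joint's range is limited). The gripper opens to 87 mm and grips with 3 to 60 N. Pads are 19 mm wide; open, the fingers measure 117 mm over their backs; the gripper's body (75 mm by 190 mm) begins 51 mm behind the grasp point.
Start: joints at [-1.357, 0.332, -0.065, 1.46, 0.022, 1.35, -0.088], TCP at [0.147, 0.608, 0.2] pointing down, gripper open.
Joint ranges: [-2.6, 2.6], [-0.5, 2.12], [-1.47, 1.34], [0.16, 2.42], [-1.27, 4.41], [0.06, 2.06], [-2.6, 2.6]. Speed limits (rad/s): [2.22, 2.22, 2.79, 2.79, 3.14, 3.14, 3.14].

## Interface

Orientations are given as a unit quaternion [x, y, z, w].
In Python, from bench import sensors, vision, r gives the robot as it stands.
- The arm moves only by the shell command python3 -m crank 'ROWS' [OPENING] [FORCE]. ROWS is JSON, a list of rows, each a list of 2 entries, a list of its own where there are three numbers: the shift along the tool's x, y, z normalised to -1 to 1, where 1 is 3 cm, then the turn about the tool's z normalised to -1 to 1, where 1 is 8 degrees. A call has 1 to 12 rows; each row shifts and turns the commanded pose from where the row before left it, along the tool's axes as they then stand; what a row does not reach is not made up. A row lasts 1/8 s, in which the tool goes at most 62.5 mm and 10.7 degrees, less where a joint would pass 70% of its speed; a pose out of reach is approached as far as the arm can. A call with a number of a shift or a turn outside -1 to 1 is refused whole. A call with a gripper value outside its range is refused whole. OPENING is the opening, from 0 (shut) to 1 (fully open), set as the call begins (- or left out, the last holds). The fingers move at their own pace and stop on an object; FORCE is the grip in N (left out, the last holds). Time passes only in rows, so rows that do not move let the fingers close. It gives the time, the measured TCP pose, the force, the opening and the grip force at its end, in the units of the state.
- sensors.read_state(): the state, without advancing time (a new reading comes with each control period).
- vision.camera(name): name is "side" or "top"; returns the picture (480x640x3 uint8, red, green, blue); there is no depth.
- vision.camera_model(name): a dict with "vertical_fov" (degrees; the focal length in pixels is half the picture's height over the tangent of half this angle, whatever the lens; pixels are square), "cx", "cy" (the principal point, pixels), "camera_from_world" (4x4, takes a point from world to camera coordinates). Camera axes: x right, y down, z forward; pixel columns grow to the right and rows downward; lengths in m; the calibration is good to about 2 mm. A picture is of the moment at which its call begins. camera_model takes no time and is no camera call.
- r.close_job(): hands the job in; it is judged then, once.
The state is a dict: "time": time; "joint_positions": joint angles; "joint_vel": joint speeds; "joint_torque": joint torques, N m; "ee_pos": TCP position; "eef_rot": TCP orientation; "ft_force": force on the tool from outside, world axes, zero at the start; "torque": the same for the moment, N m; "width": finger opening in m; "grip_force": force on a finger pad.
Only numpy, scipy, OpenCV 4.12 (cv2) and the standard library are available. Lean on these libraries where they do the work, as an engineer would, in place of code of your own. Each camera call takes 0.05 s, during which the arm holds its last target. There are 200 camera calls.

## Task

Stand the square dispenser bottle all the way down in the square pocket of the wooden caddy and let go of it; only then pick up the loose snap cap, set it mouth-down over the bottle's neck and press it straight down until it clicks. Keep pressing after the click until the cap sits flush on the bottle's shoulder, and finish while still holding the cap firmly pressed down there: do not let go or lift off at the end. Leave the kitchen timer, the onion and the pepper mill where they stand.

Things in the scene. Friction and masses are not known exactly. Their poses are not given: they have to be found in the camera images.
- bottle: Loose white square dispenser bottle, upright, about 0.35 kg. Origin: centre of its underside, z up, x and y along its sides. Body 50 x 50 mm, 80 mm high, with a flat shoulder on top (z = 80 mm); from the shoulder's middle rises a steel neck, 21 mm in diameter and straight to z = 98 mm, then tapering to 12 mm at its top at z = 106 mm.
- nubs (a point): Point on the bottle's axis, 90.5 mm above its underside, level with the middles of four sprung nubs that bulge 4.5 mm out of the neck. They give way inwards and spring back. The cap's bead meets them about 16 mm before the cap is home and needs about 10 N to pass; 12 to 8 mm before home the resistance falls away and turns into a light pull down: the click.
- neck_foot (a point): Point on the bottle's axis at the height of its shoulder, 80 mm above its underside: the cap's origin comes here when the cap is fully home. Axes as the bottle's.
- neck_top (a point): Top of the bottle's neck, 106 mm above its underside.
- cap: Loose grey snap cap, 40 g, standing mouth-down on the table. Origin: centre of its open underside, z up along its axis. Round skirt 44 mm in diameter, 34 mm high; above it a narrower grip. Hollow for 28 mm from below: a bead inside the mouth (z = 0 to 4 mm) leaves a hole of 24 mm, the room above it is 33 mm wide. After the click it runs down to the bottle's shoulder, a hard stop.
- cap_ledge (a point): Point on the cap's axis, 34 mm above its underside, level with the flat top of the skirt. From here a solid round grip of 24 mm diameter rises 30 mm; fingertips that hold the grip can push on the ledge round it, which is 10 mm wide.
- caddy: Fixed light wooden caddy, a block 150 (x) x 80 (y) x 36 mm. Origin: centre of its underside; the square pocket lies towards its -x end, the round one towards +x. Fixed to the table, but its place and yaw differ each time.
- square_pocket (a point): Centre of the floor of the caddy's square pocket, 8 mm above the table, axes along the pocket's sides. The pocket is 54 x 54 mm, 28 mm deep, its mouth chamfered 3 mm. The bottle's origin comes here; any quarter turn fits.
- round_pocket (a point): Centre of the floor of the caddy's round pocket (52 mm diameter, 28 mm deep); the square bottle does not go into it. It stays empty.
- kitchen_timer: Red and white wind-up kitchen timer, 69 mm diameter, 54 mm high, origin at the centre of its underside. Bystander: leave it.
- onion: Red onion, 84 x 81 mm, 82 mm high, origin at the centre of its underside. Bystander: leave it.
- pepper_mill: Wooden pepper mill, 58 mm diameter, 170 mm high, origin at the centre of its underside. Bystander: leave it.
There are look-alikes about, which are no part of the job. Of the things that look like the caddy, take the one that is farthest to the robot's left at the start. Several things look just like the cap: the one meant starts farthest to the robot's right.

How it is judged:
On the way, in this order (a step that is already met when the one before it is completed fails the run):
1. the bottle stands fully down in the square pocket, let go, the cap not yet on it (horizontal distance between bottle and square_pocket below 0.005 m and z of bottle in the frame of square_pocket below 0.003 m and angle between bottle's own z axis and vertical below 0.06 rad and contact force between the fingers and bottle below 0.1 N and distance between cap and neck_foot above 0.06 m), for 0.2 s.
2. the cap has snapped past the nubs and is pressed onto the shoulder (horizontal distance between bottle and square_pocket below 0.005 m and z of bottle in the frame of square_pocket below 0.003 m and angle between bottle's own z axis and vertical below 0.06 rad and z of cap in the frame of neck_foot between -0.003 and 0.002 m and horizontal distance between cap and neck_foot below 0.003 m and angle between the z axis of cap and the z axis of bottle, either way round below 0.06 rad and contact force between cap and bottle above 4 N and contact force between the fingers and cap above 2 N), for 0.2 s.
At the end, for the whole second after the job is handed in: Bottle upright in the square pocket (5 mm of its middle, 3 mm of its floor, 0.06 rad); cap home on the neck (underside within 2 mm of the shoulder, 3 mm of the axis, 0.06 rad); the fingers still press the cap, with over 4 N between cap and bottle, through the last second (all of step 2); the arm keeps its last pose, push and grip.
It fails at once if the kitchen timer was moved more than 3 cm (distance of kitchen_timer from where it was at the start of the episode above 0.03 m).
It fails at once if the onion was moved more than 3 cm (distance of onion from where it was at the start of the episode above 0.03 m).
It fails at once if the pepper mill was moved more than 3 cm (distance of pepper_mill from where it was at the start of the episode above 0.03 m).
It also fails if it takes over 59 s, if anything falls off the work surface, if the arm or the gripper's body presses on something with over 40 N, if the wrist force passes 120 N, or if a joint passes its speed limit or range.

## Working session

There is one attempt and no reset: what is moved stays moved. The work goes in short steps, Python scripts to look and compute and a shell command to move; the robot and the scene stay as the last step left them, time stands still between calls to the robot, and variables do not carry over. Pictures are saved under pics/ and viewed, at most 11 in all, crops included, and the job is handed in when it is done.

```bash
mkdir -p pics; ls; python3 - <<'E'
from bench import sensors, vision, r
import cv2,numpy as np
for n in("side","top"):
    im=vision.camera(n); cv2.imwrite(f"pics/{n}0.png",im[:,:,::-1])
    m=vision.camera_model(n); print(n,m["vertical_fov"],m["cx"],m["cy"],np.round(m["camera_from_world"],4).tolist(),[k for k in m])
s=sensors.read_state(); print(s)
E
```

```text
pics
side 57.57051674047394 314.26051620524737 242.19238509604236 [[-0.9959, -0.0901, 0.005, 0.5815], [-0.0501, 0.5062, -0.861, 0.0824], [0.075, -0.8577, -0.5086, 0.9098], [0.0, 0.0, 0.0, 1.0]] ['vertical_fov', 'cx', 'cy', 'camera_from_world']
top 49.149021369123176 318.99049540585384 237.8443228521173 [[-0.015, -0.9999, 0.0063, 0.0549], [-0.9987, 0.0147, -0.0484, 0.556], [0.0483, -0.007, -0.9988, 1.0398], [0.0, 0.0, 0.0, 1.0]] ['vertical_fov', 'cx', 'cy', 'camera_from_world']
{'time': 0.1, 'joint_positions': array([-1.35662184,  0.33279909, -0.06469247,  1.46085589,  0.02157429,
        1.34992953, -0.08848441]), 'joint_vel': array([ 7.44830598e-04,  1.53091275e-05,  1.60339885e-03, -3.24710240e-03,
        1.40832375e-03, -2.02568715e-03, -8.07873351e-04]), 'joint_torque': array([ 1.10929293e-03, -6.24551725e+01,  2.41267268e-02, -3.90715849e+01,
       -6.15170435e-02,  3.67102353e-02,  2.47931467e-05]), 'ee_pos': array([0.14651547, 0.60718566, 0.19904018]), 'eef_rot': array([ 1.18099944e-01,  9.93001502e-01, -6.46276916e-04, -5.79495513e-05]), 'ft_force': array([0.78736916, 0.80600975, 0.87243688]), 'torque': array([-0.04199179, -0.02412604, -0.01551606]), 'grip_force': 0.0, 'width': 0.08725237205583135}
```

View pics/top0.png

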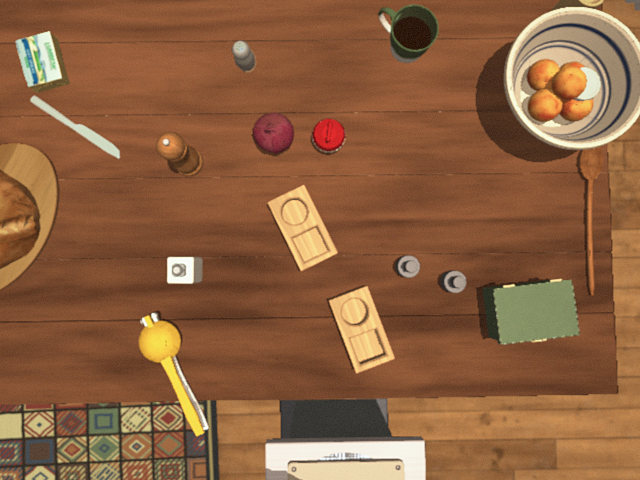

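View pics/side0.png

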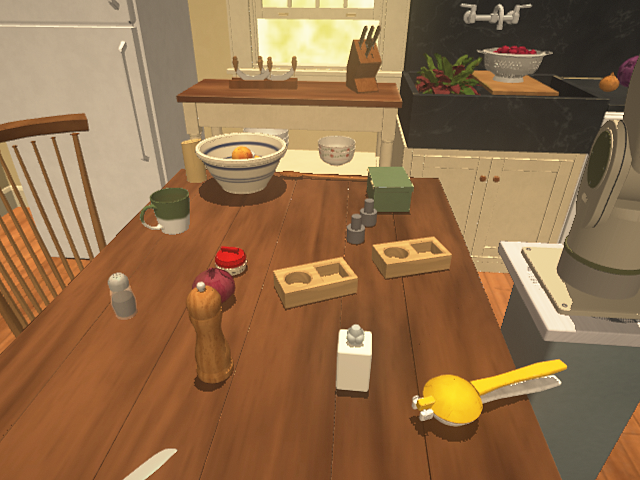

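Candidates in the top view are two caddies, at (302,227) and (361,329); leftmost is (302,227). There are two caps, at (408,266) and (455,281); rightmost is (455,281). The salt shaker at (244,55) is not a cap. The bottle is at (183,270). I'll check these choices in one close crop.

```bash
cat > h.py <<'E'
import numpy as np,cv2
from bench import sensors,vision,r
def par(n):
    m=vision.camera_model(n);f=240/np.tan(np.radians(m["vertical_fov"]/2));T=np.array(m["camera_from_world"])
    return f,m["cx"],m["cy"],T
def ray(n,p):
    f,cx,cy,T=par(n);d=T[:3,:3].T@np.array([(p[0]-cx)/f,(p[1]-cy)/f,1]);return -T[:3,:3].T@T[:3,3],d/np.linalg.norm(d)
def plane(n,p,z):
    o,d=ray(n,p);return o+d*(z-o[2])/d[2]
def tri(pt,ps):
    a,u=ray("top",pt);b,v=ray("side",ps)
    t=np.linalg.lstsq(np.c_[u,-v],b-a,rcond=None)[0];P,Q=a+u*t[0],b+v*t[1];return (P+Q)/2,np.linalg.norm(P-Q)
def proj(n,X):
    f,cx,cy,T=par(n);c=T[:3,:3]@np.array(X)+T[:3,3];return np.array([f*c[0]/c[2]+cx,f*c[1]/c[2]+cy])
E
python3 - <<'E'
import cv2,numpy as np
t=cv2.imread("pics/top0.png");s=cv2.imread("pics/side0.png")
def c(im,x,y,w,h,W,H):return cv2.resize(im[y:y+h,x:x+w],(W,H),interpolation=cv2.INTER_CUBIC)
a=np.hstack([c(t,155,245,60,50,300,250),c(t,380,240,125,62,500,250)])
b=np.hstack([c(t,260,178,80,100,280,350),c(s,335,190,60,70,300,350),c(s,325,315,55,87,220,350)])
cv2.imwrite("pics/comp.png",np.vstack([a,b]))
E
```

```text
(no output)
```

View pics/comp.png

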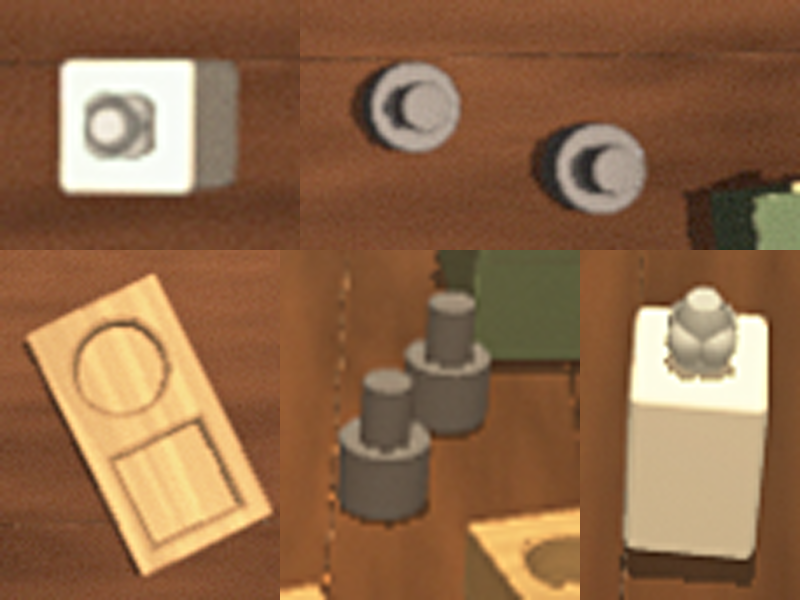

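The crop shows that the rightmost cap (455,282) and the left caddy (302,227, square pocket at its lower end) are plain to see. The bottle face spans (167–194, 257–284), square to the picture. Next I'll measure them.

```bash
python3 - <<'E'
from h import *
t=cv2.imread("pics/top0.png");s=cv2.imread("pics/side0.png")
ht=cv2.cvtColor(t,cv2.COLOR_BGR2HSV);hs=cv2.cvtColor(s,cv2.COLOR_BGR2HSV)
def blob(mask,x,y,w,h,a=20):
    m=np.zeros_like(mask);m[y:y+h,x:x+w]=mask[y:y+h,x:x+w]
    c,_=cv2.findContours(m,cv2.RETR_EXTERNAL,cv2.CHAIN_APPROX_NONE);return max(c,key=cv2.contourArea)
def show(name,c):
    print(name,"rect",[np.round(v,2) for v in cv2.minAreaRect(c)],"bbox",cv2.boundingRect(c),"circ",np.round(cv2.minEnclosingCircle(c)[0],2),round(cv2.minEnclosingCircle(c)[1],2));return cv2.minAreaRect(c)
print("cams",ray("top",(320,240))[0],ray("side",(320,240))[0])
b=blob(cv2.inRange(ht,(0,0,215),(179,40,255)),155,245,60,50);R=show("bottle top",b)
print(np.round([plane("top",p,.08) for p in cv2.boxPoints(R)],4))
bs=blob(cv2.inRange(hs,(0,0,225),(179,60,255)),325,315,55,87);Rs=show("bottle side topface",bs)
print("tri shoulder",tri(R[0],Rs[0]))
g=cv2.inRange(ht,(0,0,110),(179,50,255))
for nm,x,y,w,h in(("capR",435,262,35,40),("capL",392,250,32,32)):
    c=blob(g,x,y,w,h);R=show(nm,c);print(plane("top",cv2.minEnclosingCircle(c)[0],.034))
gs=cv2.inRange(hs,(0,0,60),(179,60,255))
c=blob(gs,360,195,18,42);show("capR side",c)
k=blob(cv2.inRange(ht,(12,70,150),(28,200,255)),255,175,90,105);R=show("caddy",k)
Q=np.array([plane("top",p,.036)for p in cv2.boxPoints(R)]);print(np.round(Q,4),Q.mean(0),np.linalg.norm(Q[0]-Q[1]),np.linalg.norm(Q[2]-Q[1]))
# rectified caddy view at z=.036: 4 px/mm? 5px per mm
c0=Q.mean(0);E=[(Q[1]-Q[0]),(Q[2]-Q[1])];e=max(E,key=np.linalg.norm);e=e/np.linalg.norm(e)
if e[0]<0:e=-e
n=np.array([-e[1],e[0],0]);print("axis",np.degrees(np.arctan2(e[1],e[0])))
S=4;W=[(-80,-45),(80,-45),(80,45),(-80,45)]
src=np.float32([proj("top",c0+e*a/1000+n*b/1000)for a,b in W]);dst=np.float32([((a+80)*S,(45-b)*S)for a,b in W])
cv2.imwrite("pics/rect.png",cv2.warpPerspective(t,cv2.getPerspectiveTransform(src,dst),(160*S,90*S),flags=cv2.INTER_CUBIC))
# same caddy check in side: top face outline
cv2.imwrite("pics/cs.png",cv2.resize(s[245:315,265:370],None,fx=6,fy=6,interpolation=cv2.INTER_CUBIC))
E
```

```text
cams [0.50596709 0.05399948 1.06513221] [0.51500656 0.79108268 0.53077854]
bottle top rect [array([179.5, 269.5]), array([25., 25.]), np.float64(90.0)] bbox (167, 257, 26, 26) circ [180.  269.5] 16.65
[[0.5218 0.3322 0.08  ]
 [0.5211 0.2855 0.08  ]
 [0.4744 0.2856 0.08  ]
 [0.4752 0.3322 0.08  ]]
bottle side topface rect [array([354.67, 342.01]), array([32.55, 22.51]), np.float64(4.76)] bbox (338, 330, 34, 25) circ [354.98 342.02] 19.21
tri shoulder (array([0.49739748, 0.30935141, 0.07826113]), np.float64(0.001420315936946404))
capR rect [array([454.5, 281. ]), array([20., 21.]), np.float64(90.0)] bbox (444, 271, 22, 21) circ [454.73 281.18] 11.09
[ 0.46674635 -0.21832811  0.034     ]
capL rect [array([408.5, 266. ]), array([20., 21.]), np.float64(90.0)] bbox (398, 256, 22, 21) circ [408.15 266.  ] 10.9
[ 0.49786471 -0.12751899  0.034     ]
capR side rect [array([361.75, 209.75]), array([0.71, 2.83]), np.float64(45.0)] bbox (361, 209, 3, 3) circ [362. 210.] 1.41
caddy rect [array([302.25, 226.62]), array([78.57, 42.47]), np.float64(63.85)] bbox (267, 182, 71, 90) circ [302.5 226.5] 44.53
[[0.6304 0.1502 0.036 ]
 [0.6664 0.0747 0.036 ]
 [0.5263 0.0087 0.036 ]
 [0.4908 0.0839 0.036 ]] [0.57848657 0.07937715 0.036     ] 0.08368744034404593 0.15489043930572757
axis 25.215834453975923
```

View pics/rect.png

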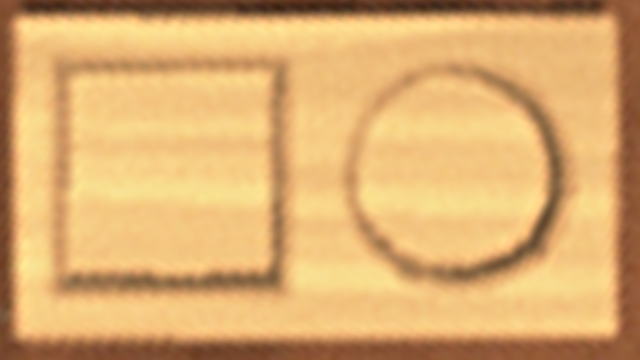

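View pics/cs.png

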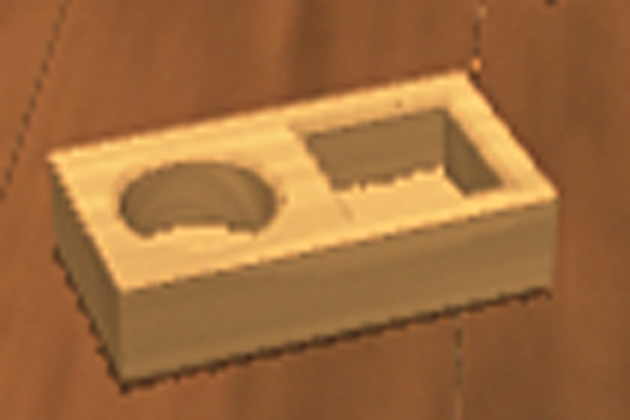

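Both crops show the square pocket clearly. Next I'll cross-check the pocket and cap with the two views and work out the first reach.

```bash
cat >> h.py <<'E'
from scipy.spatial.transform import Rotation as Ro
def go(target,yaw=None):
    s=sensors.read_state();R=Ro.from_quat(s["eef_rot"]).as_matrix();y=R[:,1];cur=np.degrees(np.arctan2(y[1],y[0]))
    turn=0
    if yaw is not None: turn=-((yaw-cur+90)%180-90)   # positive tool-z turn lowers world yaw (tool points down)
    R2=R@Ro.from_euler("z",turn,degrees=True).as_matrix()
    d=R2.T@(np.array(target)-s["ee_pos"])
    print("t",round(s["time"],2),"pos",np.round(s["ee_pos"],4),"yaw",round(cur,2),"tilt",np.round(R[:2,2],4),"turn units",round(turn/8,2),"shift units after turn",np.round(d/.03,3))
E
python3 - <<'E'
from h import *
c0=np.array([.57849,.07938,.036]);a=np.radians(25.2);e=np.array([np.cos(a),np.sin(a),0]);n=np.array([-e[1],e[0],0])
m=c0+e*-.001+n*.0006
for X in(c0-e*.0372+n*.0009,):print("pocket",X)
for A in(-75,75):
  for B in(-40,40):
    X=m+e*A/1e3+n*B/1e3;print(A,B,"top",proj("top",X).round(1),"side",proj("side",X).round(1))
for i in((357.5,278.3),(342.5,257.5),(273.3,271.3),(285.3,293.7)):
    print(i,plane("side",i,.036).round(4))
print("cap grip top",tri((458.75,282.5),(369.4,200)))
print("neck top",tri((176.6,270.2),(325+(703-580)/4,315+(297-250)/4)))
print("skirt R top-plane",plane("top",(455,282.25),.034), "gripL", plane("top",(458.75,282.5),.064))
print("box",plane("top",(482,290),0),plane("side",(372,211),0))
go([.498,.309,.15],90.5)
E
```

```text
pocket [0.54444723 0.06435535 0.036     ]
-75 -40 top [337.3 252.5] side [341.  256.8]
-75 40 top [300.6 270.4] side [357.  277.4]
75 -40 top [303.7 184.1] side [272.1 270.2]
75 40 top [267.2 201.8] side [283.5 293.1]
(357.5, 278.3) [0.4914 0.0866 0.036 ]
(342.5, 257.5) [0.5232 0.0139 0.036 ]
(273.3, 271.3) [0.6592 0.0787 0.036 ]
(285.3, 293.7) [0.6245 0.1491 0.036 ]
cap grip top (array([ 0.4649424 , -0.21806547,  0.0637713 ]), np.float64(0.0006309021431241461))
neck top (array([0.49686234, 0.30743802, 0.10599629]), np.float64(0.0005455704701145549))
skirt R top-plane [ 0.46464872 -0.2188066   0.034     ] gripL [ 0.46526719 -0.21801189  0.064     ]
box [ 0.44680038 -0.28216101  0.        ] [ 0.4519752  -0.28574247  0.        ]
t 0.1 pos [0.1465 0.6072 0.199 ] yaw 76.44 tilt [-0.0003 -0.0013] turn units -1.76 shift units after turn [-11.629 -10.039   1.644]
```

```bash
python3 -m crank '[[[0,0,0],-0.88],[[0,0,0],-0.88],[[-0.9,-0.8,0],0],[[-0.9,-0.8,0],0],[[-0.9,-0.8,0],0],[[-0.9,-0.8,0],0],[[-0.9,-0.8,0],0],[[-0.9,-0.8,0],0],[[-0.9,-0.8,0],0],[[-0.9,-0.8,0],0],[[-0.9,-0.8,0],0],[[-0.9,-0.8,0],0]]' 1 20; python3 -c "
from h import *
go([.498,.3085,.13],89.5)"
```

```text
time: 1.6
ee_pos: [0.4194, 0.369, 0.1994]
eef_rot: [-0.004, 1.0, -0.0, -0.0]
ft_force: [0.7, 0.1, -0.3]
width: 0.0869
grip_force: 0.0
t 1.6 pos [0.4194 0.369  0.1994] yaw 90.51 tilt [-0.0004 -0.0003] turn units 0.13 shift units after turn [-2.639 -1.993  2.314]
```

```bash
python3 -m crank '[[[-0.9,-0.7,0],0.12],[[-0.9,-0.7,0],0],[[-0.8,-0.6,0],0],[[0,0,0.7],0],[[0,0,0.8],0],[[0,0,0.8],0],[[0,0,0],0],[[0,0,0],0]]'; python3 -c "
from h import *
go([.498,.3085,.045],89.5)
cv2.imwrite('pics/s1.png',vision.camera('side')[150:450,200:600,::-1])"
```

```text
time: 2.6
ee_pos: [0.4969, 0.3101, 0.1316]
eef_rot: [0.004, 1.0, 0.0, 0.0]
ft_force: [0.6, -0.3, -0.1]
width: 0.0872
grip_force: 0.0
t 2.6 pos [0.4969 0.3101 0.1316] yaw 89.55 tilt [0.0006 0.0005] turn units 0.01 shift units after turn [-0.034 -0.054  2.888]
```

View pics/s1.png

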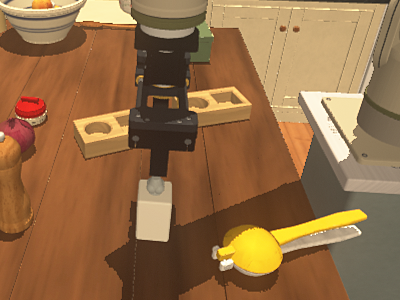

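The gripper sits above the bottle, with its front finger in line with the neck at crop (157,185). It is clear of everything else, so I'll descend and grip.

```bash
python3 -m crank '[[[-0.03,-0.05,0.7],0],[[0,0,0.7],0],[[0,0,0.7],0],[[0,0,0.7],0],[[0,0,0.08],0],[[0,0,0],0]]' && python3 -m crank '[[[0,0,0],0],[[0,0,0],0],[[0,0,0],0],[[0,0,0],0],[[0,0,0],0],[[0,0,0],0],[[0,0,0],0],[[0,0,0],0]]' 0 25; python3 -c "
from h import *
go([.498,.3085,.13],89.5)"
```

```text
time: 3.4
ee_pos: [0.4981, 0.3088, 0.0455]
eef_rot: [0.004, 1.0, 0.0, 0.001]
ft_force: [-0.0, -0.3, 1.0]
width: 0.087
grip_force: 0.0
time: 4.4
ee_pos: [0.4975, 0.3083, 0.0444]
eef_rot: [0.004, 1.0, 0.0, -0.0]
ft_force: [0.3, -0.1, 1.1]
width: 0.0496
grip_force: 25.0
t 4.4 pos [0.4975 0.3083 0.0444] yaw 89.55 tilt [-0.      0.0001] turn units 0.01 shift units after turn [-0.015  0.006 -2.854]
```

```bash
python3 -m crank '[[[0,0,-0.6],0],[[0,0,-0.9],0],[[0,0,-0.9],0],[[0,0,-0.6],0],[[0,0,0],-0.8],[[0,0,0],-0.8],[[0,0,0],-0.8],[[0,0,0],-0.8],[[0,0,0],0]]'; python3 -c "
from h import *
go([.5442,.0645,.11],115.2)"
```

```text
time: 5.52
ee_pos: [0.4973, 0.3082, 0.1344]
eef_rot: [-0.217, 0.976, -0.0, -0.0]
ft_force: [-0.6, 0.2, -3.9]
width: 0.0498
grip_force: 25.0
t 5.53 pos [0.4973 0.3082 0.1344] yaw 115.11 tilt [-0.0004 -0.0002] turn units -0.01 shift units after turn [ 2.045 -8.016  0.814]
```

```bash
python3 -m crank '[[[0.2,-0.8,0],0],[[0.2,-0.8,0],0],[[0.2,-0.8,0],0],[[0.2,-0.8,0],0],[[0.2,-0.8,0],0],[[0.2,-0.8,0],0],[[0.2,-0.8,0],0],[[0.2,-0.8,0],0],[[0.2,-0.8,0],0],[[0.25,-0.8,0.4],0],[[0,0,0.5],0],[[0,0,0],0]]'; python3 -c "
from h import *
go([.5442,.0645,.052],115.2)
cv2.imwrite('pics/s2.png',cv2.resize(vision.camera('side')[180:320,250:430,::-1],None,fx=4,fy=4))"
```

```text
time: 7.02
ee_pos: [0.5427, 0.0656, 0.1061]
eef_rot: [-0.217, 0.976, 0.0, -0.001]
ft_force: [-0.3, 1.0, -4.7]
width: 0.0496
grip_force: 25.0
t 7.03 pos [0.5427 0.0656 0.1061] yaw 115.09 tilt [-0.0026 -0.0001] turn units -0.01 shift units after turn [-0.034 -0.055  1.804]
```

View pics/s2.png

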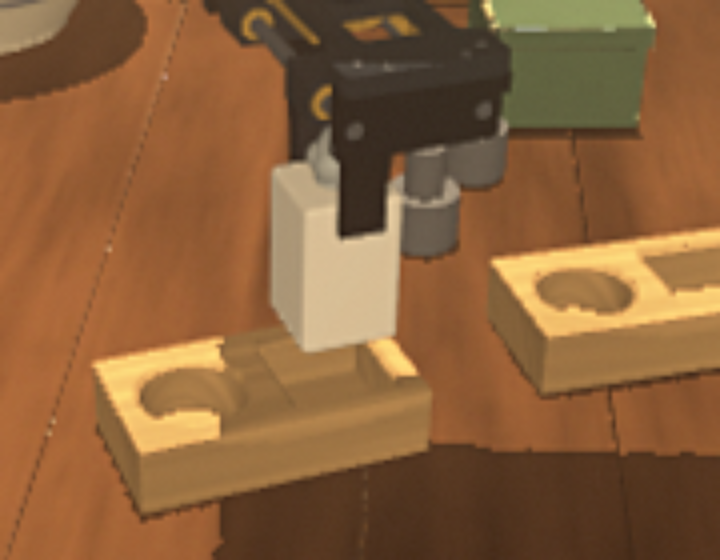

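The bottle hangs over the square pocket with its sides parallel to it. I'll lower it in stages and watch the force.

```bash
python3 -m crank '[[[-0.03,-0.05,0.4],0],[[0,0,0.35],0],[[0,0,0],0]]' - 15; python3 -m crank '[[[0,0,0.2],0],[[0,0,0.2],0],[[0,0,0.1],0],[[0,0,0],0]]'; python3 -c "
from h import *
go([.5442,.0645,.052],115.2)"
```

```text
time: 7.45
ee_pos: [0.5445, 0.0641, 0.0836]
eef_rot: [-0.218, 0.976, -0.0, -0.001]
ft_force: [-0.0, 0.2, -4.0]
width: 0.0499
grip_force: 15.0
time: 7.95
ee_pos: [0.5452, 0.064, 0.0696]
eef_rot: [-0.218, 0.976, 0.0, -0.0]
ft_force: [-0.5, 0.4, -3.2]
width: 0.0498
grip_force: 15.0
t 7.95 pos [0.5452 0.064  0.0696] yaw 115.15 tilt [-0.0004 -0.    ] turn units -0.01 shift units after turn [0.021 0.029 0.587]
```

```bash
python3 -m crank '[[[0,0,0.2],0],[[0,0,0.2],0],[[0,0,0.13],0],[[0,0,0],0],[[0,0,0],0]]'; python3 -c "
from h import *
go([.5442,.0645,.052],115.2)"
```

```text
time: 8.57
ee_pos: [0.5454, 0.064, 0.0541]
eef_rot: [-0.218, 0.976, 0.0, 0.0]
ft_force: [-0.2, -0.2, -4.6]
width: 0.0495
grip_force: 15.0
t 8.57 pos [0.5454 0.064  0.0541] yaw 115.15 tilt [0.0002 0.0001] turn units -0.01 shift units after turn [0.03  0.032 0.069]
```

```bash
python3 -m crank '[[[0,0,0.07],0],[[0,0,0.05],0],[[0,0,0],0],[[0,0,0],0]]'; python3 -m crank '[[[0,0,0],0],[[0,0,0],0],[[0,0,0],0],[[0,0,0],0],[[0,0,0],0],[[0,0,0],0]]' 1;python3 -m crank '[[[0,0,-0.9],0],[[0,0,-0.9],0],[[0,0,-0.9],0],[[0,0,-0.9],0],[[0,0,0],0]]'; python3 -c "
from h import *
go([.466,-.218,.17],175)"
```

```text
time: 9.07
ee_pos: [0.5463, 0.064, 0.052]
eef_rot: [-0.218, 0.976, 0.0, 0.001]
ft_force: [-4.6, -1.8, 11.2]
width: 0.0503
grip_force: 15.0
time: 9.82
ee_pos: [0.5453, 0.064, 0.0503]
eef_rot: [-0.218, 0.976, 0.0, -0.0]
ft_force: [-0.2, -0.4, -0.1]
width: 0.0867
grip_force: 0.0
time: 10.45
ee_pos: [0.5466, 0.0642, 0.1604]
eef_rot: [-0.218, 0.976, 0.0, 0.002]
ft_force: [-0.9, -0.2, -0.0]
width: 0.0871
grip_force: 0.0
t 10.45 pos [0.5466 0.0642 0.1604] yaw 115.15 tilt [0.0036 0.0011] turn units -7.48 shift units after turn [ 9.604  1.854 -0.34 ]
```

```bash
python3 -m crank '[[[0,0,-0.3],-0.9],[[0,0,0],-0.9],[[0,0,0],-0.9],[[0,0,0],-0.9],[[0,0,0],-0.9],[[0,0,0],-0.9],[[0,0,0],-0.9],[[0,0,0],-0.9],[[0,0,0],-0.9],[[0,0,0],0]]'; python3 -c "
from h import *
go([.466,-.218,.13],180)
print(sensors.read_state()['joint_positions'].round(2))
t=vision.camera('top');cv2.imwrite('pics/top2.png',t[:,:,::-1])"
```

```text
time: 11.7
ee_pos: [0.5392, 0.0601, 0.1492]
eef_rot: [-0.618, 0.786, 0.003, -0.021]
ft_force: [1.3, -0.2, -0.7]
width: 0.0872
grip_force: 0.0
t 11.7 pos [0.5392 0.0601 0.1492] yaw 166.27 tilt [-0.0367 -0.022 ] turn units -1.72 shift units after turn [9.251 2.415 0.932]
[ 0.2   0.25 -0.47  1.69  0.13  1.27  2.6 ]
```

Joint 7 stopped at its limit, so I'll turn the other way round to the equivalent grasp at yaw 0.

```bash
python3 -m crank '[[[0,0,-0.5],0.9],[[0,0,-0.5],0.9],[[0,0,0],0.9],[[0,0,0],0.9],[[0,0,0],0.9],[[0,0,0],0.9],[[0,0,0],0.9],[[0,0,0],0.9],[[0,0,0],0.9],[[0,0,0],0.9],[[0,0,0],0.9],[[0,0,0],0.9]]';python3 -m crank '[[[0,0,0],0.9],[[0,0,0],0.9],[[0,0,0],0.9],[[0,0,0],0.9],[[0,0,0],0.9],[[0,0,0],0.9],[[0,0,0],0.9],[[0,0,0],0.9],[[0,0,0],0.9],[[0,0,0],0.9],[[0,0,0],0]]'; python3 -c "
from h import *
go([.466,-.218,.13],0)
print(sensors.read_state()['joint_positions'].round(2))"
```

```text
time: 13.25
ee_pos: [0.5408, 0.0619, 0.1803]
eef_rot: [0.09, 0.996, -0.014, -0.016]
ft_force: [0.0, -0.7, -0.3]
width: 0.0868
grip_force: 0.0
time: 14.62
ee_pos: [0.5408, 0.0621, 0.1804]
eef_rot: [0.656, 0.755, -0.02, -0.005]
ft_force: [0.2, 0.3, 0.3]
width: 0.0872
grip_force: 0.0
t 14.62 pos [0.5408 0.0621 0.1804] yaw 8.02 tilt [-0.034  -0.0242] turn units 1.0 shift units after turn [-9.29  -2.435  1.991]
[-0.04  0.21 -0.19  1.66  0.06  1.32 -0.11]
```

The limit left a 2.4° tilt in the commanded pose, leaning along world yaw 35°. If the fingers close across that direction, at yaw −55° (same as 125°), the pads stay parallel to the cap's axis, so I'll turn on to there.

```bash
python3 -m crank '[[[0,0,0],0.88],[[0,0,0],0.88],[[0,0,0],0.88],[[0,0,0],0.88],[[0,0,0],0.88],[[0,0,0],0.88],[[0,0,0],0.88],[[0,0,0],0.88],[[0,0,0],0.88],[[0,0,0],0]]'; python3 -c "
from h import *
go([.466,-.218,.13],-55)
print(sensors.read_state()['joint_positions'].round(2))
t=vision.camera('top');cv2.imwrite('pics/top3.png',t[:,:,::-1])"
```

```text
time: 15.88
ee_pos: [0.5408, 0.0619, 0.1804]
eef_rot: [0.954, 0.299, -0.02, 0.006]
ft_force: [-0.2, -0.5, 0.4]
width: 0.0871
grip_force: 0.0
t 15.88 pos [0.5408 0.0619 0.1804] yaw -55.17 tilt [-0.0342 -0.024 ] turn units -0.02 shift units after turn [-7.317  6.213  1.988]
[-0.13  0.2  -0.09  1.67  0.04  1.31 -1.19]
```

```bash
python3 -m crank '[[[-0.8,0.7,0.1],0],[[-0.8,0.7,0.1],0],[[-0.8,0.7,0.1],0],[[-0.8,0.7,0.1],0],[[-0.8,0.7,0.1],0],[[-0.8,0.7,0.1],0],[[-0.8,0.7,0.1],0],[[-0.8,0.6,0.2],0],[[-0.8,0.6,0.3],0],[[0,0,0.5],0],[[0,0,0],0]]'; python3 -c "
from h import *
go([.466,-.218,.036],-55)
print(sensors.read_state()['joint_positions'].round(2))
t=vision.camera('top');cv2.imwrite('pics/top4.png',t[:,:,::-1])
s=vision.camera('side');cv2.imwrite('pics/side4.png',s[:,:,::-1])
a=cv2.resize(t[180:330,230:530],(600,300));b=cv2.resize(s[150:300,250:450],(400,300));cv2.imwrite('pics/v4.png',np.vstack([a,np.hstack([b,np.zeros((300,200,3),np.uint8)])])[:,:,::-1])"
```

```text
time: 17.3
ee_pos: [0.465, -0.2118, 0.1373]
eef_rot: [0.954, 0.299, -0.021, 0.005]
ft_force: [-0.0, 0.2, 0.5]
width: 0.087
grip_force: 0.0
t 17.3 pos [ 0.465  -0.2118  0.1373] yaw -55.2 tilt [-0.0364 -0.0229] turn units -0.03 shift units after turn [0.055 0.194 3.378]
[ 0.2   0.15  0.12  1.83  0.02  1.2  -0.65]
```

View pics/v4.png

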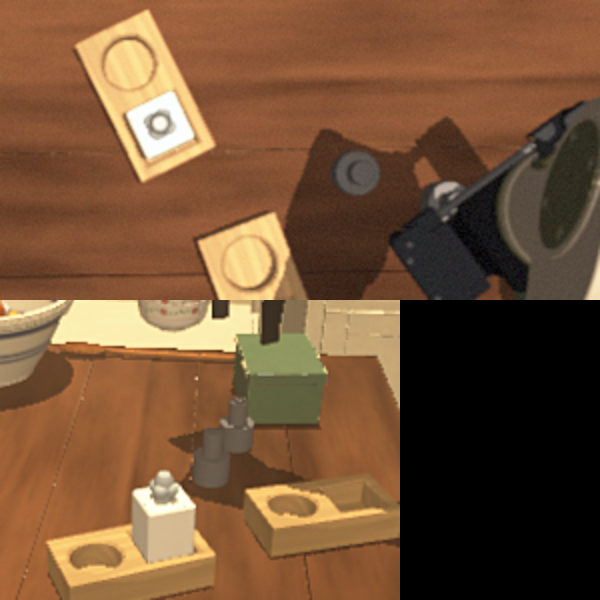

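The top view shows the bottle standing in the pocket at (310,241). The gripper is over the right cap, whose ring shows at (451,277), and is clear of the box. I'll descend and grip.

```bash
python3 -m crank '[[[0.055,0.194,0.6],0],[[0,0,0.7],0],[[0,0,0.7],0],[[0,0,0.6],0],[[0,0,0.5],0],[[0,0,0.2],0],[[0,0,0],0]]'; python3 -c "
from h import *
go([.466,-.218,.0365],-55)
t=cv2.imread('pics/top4.png');h=cv2.cvtColor(t,cv2.COLOR_BGR2HSV);m=cv2.inRange(h,(0,0,200),(179,45,255));w=np.zeros_like(m);w[215:270,285:335]=m[215:270,285:335]
c=max(cv2.findContours(w,0,1)[0],key=cv2.contourArea);R=cv2.minAreaRect(c);print(R,plane('top',R[0],.088),plane('top',(309.75,240.75),.114))"
```

```text
time: 18.27
ee_pos: [0.4667, -0.2189, 0.0392]
eef_rot: [0.954, 0.298, -0.02, 0.006]
ft_force: [0.4, 0.2, 0.4]
width: 0.0869
grip_force: 0.0
t 18.27 pos [ 0.4667 -0.2189  0.0392] yaw -55.34 tilt [-0.035  -0.0238] turn units -0.04 shift units after turn [ 0.002 -0.04   0.091]
((310.0000305175781, 242.00003051757812), (25.938386917114258, 25.93838882446289), 63.43495178222656) [0.54567979 0.06399094 0.088     ] [0.5468986  0.06414637 0.114     ]
```

```bash
python3 -m crank '[[[0,-0.04,0.07],0],[[0,0,0],0]]'; python3 -m crank '[[[0,0,0],0],[[0,0,0],0],[[0,0,0],0],[[0,0,0],0],[[0,0,0],0],[[0,0,0],0],[[0,0,0],0],[[0,0,0],0],[[0,0,0],0],[[0,0,0],0]]' 0 40; python3 -c "
from h import *
go([.466,-.218,.0365],-55)"
```

```text
time: 18.52
ee_pos: [0.4662, -0.2181, 0.0377]
eef_rot: [0.954, 0.298, -0.02, 0.006]
ft_force: [-0.0, 0.5, 0.5]
width: 0.0871
grip_force: 0.0
time: 19.77
ee_pos: [0.466, -0.2181, 0.0374]
eef_rot: [0.954, 0.298, -0.02, 0.006]
ft_force: [0.4, 0.3, 0.3]
width: 0.0211
grip_force: 40.0
t 19.77 pos [ 0.466  -0.2181  0.0374] yaw -55.35 tilt [-0.0345 -0.0239] turn units -0.04 shift units after turn [ 0.002 -0.002  0.029]
```

```bash
python3 -m crank '[[[0,0,-0.8],0],[[0,0,-0.9],0],[[0,0,-0.9],0],[[0,0,-0.8],0],[[0,0,0],0]]'; python3 -c "
from h import *
go([.466,-.218,.0365],-55)
t=vision.camera('top');s=vision.camera('side');cv2.imwrite('pics/side5.png',s[:,:,::-1]);cv2.imwrite('pics/top5.png',t[:,:,::-1])
b=cv2.resize(s[140:260,310:430],(480,480),interpolation=2);a=cv2.resize(t[240:320,400:453+0],(318,480),interpolation=2);cv2.imwrite('pics/v5.png',np.hstack([b,a])[:,:,::-1])"
```

```text
time: 20.4
ee_pos: [0.4706, -0.2159, 0.1408]
eef_rot: [0.954, 0.298, -0.019, 0.007]
ft_force: [-0.1, -0.3, -1.1]
width: 0.021
grip_force: 40.0
t 20.4 pos [ 0.4706 -0.2159  0.1408] yaw -55.34 tilt [-0.0315 -0.0247] turn units -0.04 shift units after turn [-0.026 -0.039  3.48 ]
```

View pics/v5.png

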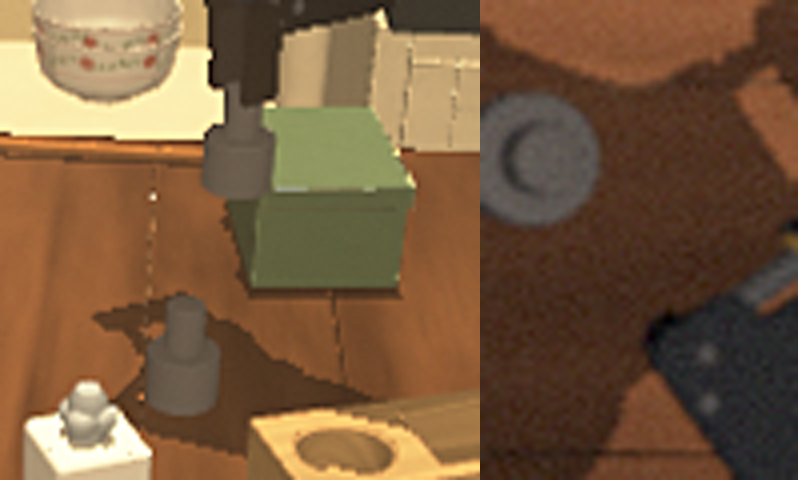

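```bash
python3 - <<'E'
from h import *
s=cv2.imread("pics/side5.png");h=cv2.cvtColor(s,cv2.COLOR_BGR2HSV).astype(int)
m=((h[...,1]<45)&(h[...,2]>45)&(h[...,2]<150)).astype(np.uint8)
for y in range(162,192,2):
    x=np.where(m[y,355:383])[0]+355;print(y,x.min() if len(x) else None,x.max() if len(x) else None,len(x),end=' | ')
st=sensors.read_state();R=Ro.from_quat(st["eef_rot"]).as_matrix();P=st["ee_pos"]
for k,up in(("top",-.0034),("bot",-.0374)):
    for nm,off in(("tilt",-R[:,2]*up*1.0),("vert",np.array([0,0,up]))):
        C=P+(off if nm=="vert" else -R[:,2]*up); 
        pts=np.array([proj("side",C+.022*np.array([np.cos(a),np.sin(a),0])) for a in np.linspace(0,6.28,60)]);print("\n",k,nm,C.round(4),"x",pts[:,0].min().round(1),pts[:,0].max().round(1),"y",pts[:,1].min().round(1),pts[:,1].max().round(1))
E
```

```text
162 None None 0 | 164 None None 0 | 166 None None 0 | 168 None None 0 | 170 None None 0 | 172 None None 0 | 174 None None 0 | 176 None None 0 | 178 None None 0 | 180 None None 0 | 182 None None 0 | 184 None None 0 | 186 None None 0 | 188 None None 0 | 190 None None 0 | 
 top tilt [ 0.4691 -0.2156  0.1352] x 360.5 378.7 y 170.3 177.0

 top vert [ 0.4692 -0.2155  0.1352] x 360.5 378.7 y 170.3 177.1

 bot tilt [ 0.4679 -0.2164  0.1012] x 360.2 378.1 y 183.0 190.1

 bot vert [ 0.4692 -0.2155  0.1012] x 359.7 377.6 y 183.1 190.2
```

```bash
python3 -m crank '[[[0,0,-0.6],0],[[0,0,-0.6],0],[[0,0,0],0]]'; python3 -c "
from h import *
go([.5455,.064,.172],-55)"
```

```text
time: 20.88
ee_pos: [0.4714, -0.215, 0.1761]
eef_rot: [0.954, 0.298, -0.019, 0.007]
ft_force: [-0.5, 0.2, -0.6]
width: 0.021
grip_force: 40.0
t 20.88 pos [ 0.4714 -0.215   0.1761] yaw -55.34 tilt [-0.0329 -0.0244] turn units -0.04 shift units after turn [ 7.355 -6.201 -0.173]
```

```bash
python3 -m crank '[[[0.65,-0.55,0],0],[[0.65,-0.55,0],0],[[0.65,-0.55,0],0],[[0.65,-0.55,0],0],[[0.65,-0.55,0],0],[[0.65,-0.55,0],0],[[0.65,-0.55,0],0],[[0.65,-0.55,0],0],[[0.65,-0.55,0],0],[[0.65,-0.55,0],0],[[0.65,-0.55,0],0],[[0,0,0],0]]'; python3 -c "
from h import *
go([.5455,.064,.16],-55)"
```

```text
time: 22.38
ee_pos: [0.5435, 0.0586, 0.1651]
eef_rot: [0.954, 0.299, -0.021, 0.006]
ft_force: [-0.1, -0.2, -0.7]
width: 0.0212
grip_force: 40.0
t 22.38 pos [0.5435 0.0586 0.1651] yaw -55.16 tilt [-0.0359 -0.0233] turn units -0.02 shift units after turn [ 0.165 -0.109  0.162]
```

```bash
python3 -m crank '[[[0.165,-0.109,0],0],[[0,0,0],0],[[0,0,0],0]]'; python3 -c "
from h import *
go([.5455,.064,.145],-55)
t=vision.camera('top');s=vision.camera('side')
b=cv2.resize(s[170:310,280:420],(560,560),interpolation=2);cv2.imwrite('pics/v6.png',b[:,:,::-1])"
```

```text
time: 22.75
ee_pos: [0.546, 0.0612, 0.166]
eef_rot: [0.955, 0.297, -0.02, 0.006]
ft_force: [-0.2, 0.9, -0.3]
width: 0.021
grip_force: 40.0
t 22.75 pos [0.546  0.0612 0.166 ] yaw -55.4 tilt [-0.0346 -0.0241] turn units -0.05 shift units after turn [ 0.068 -0.087  0.697]
```

View pics/v6.png

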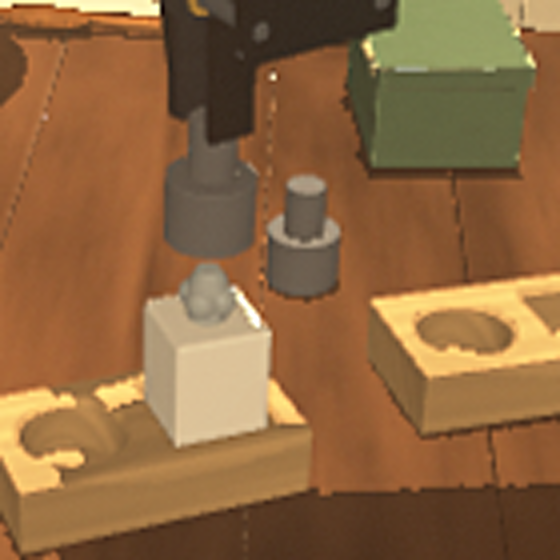

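The cap hangs over the neck: cap centre at about (210,215) and neck at (208,290) in the crop, with the bottle fully in the pocket. I'll correct the sideways error and lower to just above the nubs.

```bash
python3 -m crank '[[[0.07,-0.09,0.2],0],[[0,0,0.2],0],[[0,0,0],0],[[0,0,0],0]]' - 60; python3 -c "
from h import *
go([.5455,.064,.125],-55)"
```

```text
time: 23.35
ee_pos: [0.5459, 0.065, 0.1539]
eef_rot: [0.954, 0.298, -0.02, 0.006]
ft_force: [0.2, 0.2, 0.2]
width: 0.0206
grip_force: 60.0
t 23.35 pos [0.5459 0.065  0.1539] yaw -55.36 tilt [-0.0346 -0.0239] turn units -0.04 shift units after turn [0.012 0.019 0.965]
```

```bash
python3 -m crank '[[[0.01,0.02,0.15],0],[[0,0,0.15],0],[[0,0,0],0]]'; python3 -m crank '[[[0,0,0.1],0],[[0,0,0.1],0],[[0,0,0],0]]'; python3 -c "
from h import *
go([.5455,.064,.125],-55)"
```

```text
time: 23.72
ee_pos: [0.5458, 0.0644, 0.1444]
eef_rot: [0.954, 0.298, -0.021, 0.006]
ft_force: [0.1, 0.6, -1.2]
width: 0.0201
grip_force: 60.0
time: 24.1
ee_pos: [0.5463, 0.0648, 0.1395]
eef_rot: [0.954, 0.298, -0.019, 0.006]
ft_force: [-0.8, 1.2, 4.4]
width: 0.0199
grip_force: 60.0
t 24.1 pos [0.5463 0.0648 0.1395] yaw -55.33 tilt [-0.0334 -0.0232] turn units -0.04 shift units after turn [-0.019  0.007  0.485]
```

```bash
for i in 1; do python3 -m crank '[[[0,0,0.1],0],[[0,0,0.1],0],[[0,0,0],0]]'; python3 -m crank '[[[0,0,0.1],0],[[0,0,0.1],0],[[0,0,0],0]]'; done; python3 -c "
from h import *
go([.5455,.064,.125],-55)"
```

```text
time: 24.48
ee_pos: [0.5457, 0.0644, 0.1329]
eef_rot: [0.954, 0.298, -0.02, 0.006]
ft_force: [0.3, 0.4, 0.7]
width: 0.0203
grip_force: 60.0
time: 24.85
ee_pos: [0.5452, 0.0639, 0.1263]
eef_rot: [0.954, 0.298, -0.021, 0.006]
ft_force: [0.2, -0.1, -1.8]
width: 0.0203
grip_force: 60.0
t 24.85 pos [0.5452 0.0639 0.1263] yaw -55.36 tilt [-0.0356 -0.0241] turn units -0.04 shift units after turn [0.013 0.003 0.044]
```

Clicked (the resistance fell away). I'll press on to the shoulder.

```bash
python3 -m crank '[[[0,0,0.05],0],[[0,0,0.05],0],[[0,0,0],0],[[0,0,0],0]]'; python3 -m crank '[[[0,0,0.04],0],[[0,0,0],0],[[0,0,0],0]]'
```

```text
time: 25.35
ee_pos: [0.5463, 0.0639, 0.1251]
eef_rot: [0.954, 0.298, -0.019, 0.007]
ft_force: [-0.3, -1.4, 5.4]
width: 0.0203
grip_force: 60.0
time: 25.72
ee_pos: [0.5468, 0.0637, 0.1249]
eef_rot: [0.955, 0.297, -0.018, 0.007]
ft_force: [-2.1, -2.3, 13.3]
width: 0.0205
grip_force: 60.0
```

```bash
python3 -m crank '[[[0,0,0.04],0],[[0,0,0],0],[[0,0,0],0],[[0,0,0],0]]'; python3 -m crank '[[[0,0,0],0],[[0,0,0],0],[[0,0,0],0],[[0,0,0],0],[[0,0,0],0],[[0,0,0],0],[[0,0,0],0],[[0,0,0],0]]'; python3 -c "
from h import *
go([.5455,.064,.125],-55)
b=cv2.resize(vision.camera('side')[170:310,280:420],(560,560),interpolation=2);cv2.imwrite('pics/v7.png',b[:,:,::-1])"
```

```text
time: 26.22
ee_pos: [0.5472, 0.0636, 0.1247]
eef_rot: [0.955, 0.297, -0.018, 0.007]
ft_force: [-4.1, -2.3, 19.9]
width: 0.0205
grip_force: 60.0
time: 27.22
ee_pos: [0.5472, 0.0636, 0.1247]
eef_rot: [0.955, 0.297, -0.018, 0.007]
ft_force: [-3.3, -2.3, 19.6]
width: 0.0201
grip_force: 60.0
t 27.23 pos [0.5472 0.0636 0.1247] yaw -55.39 tilt [-0.0297 -0.0237] turn units -0.05 shift units after turn [-0.04  -0.043 -0.008]
```

View pics/v7.png

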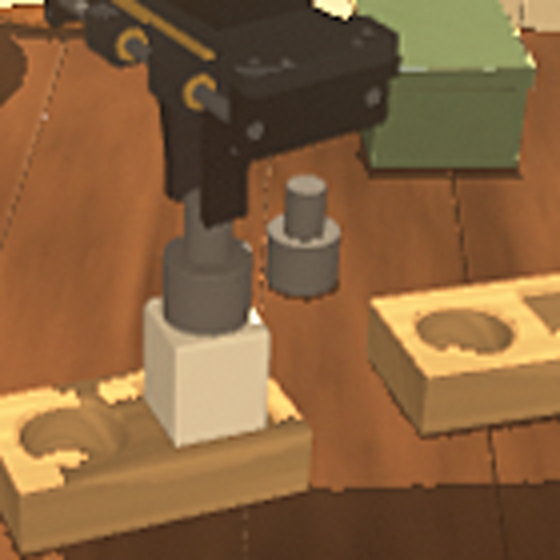

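The cap (208,290) sits flush on the bottle's shoulder, the bottle is down in the pocket, and the push is steady at about 20 N. I'll hand it in.

```bash
python3 -c "
from bench import r
print(r.close_job())"
```

```text
the job is handed in; nothing more can be done
None
```

I handed the job in with the bottle fully down in the square pocket and the cap clicked on, flush on the shoulder and still pressed at about 20 N; no verdict came back, and the one hitch was joint 7 reaching its 2.6 rad limit briefly during a turn, which left the tool tilted about 2.4° for the capping.

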